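# Pin the phone carriage of the repair jig in its working position

## Task

The phone carriage stands slid back towards the robot on its rails. Slide it away from the robot along the rails, gently, until its hole comes under the locating pin and the pin drops in, then press the pin fully home so that its collar sits on the brass bush and the carriage is locked. Leave the loose things lying beside the jig where they are.

Things in the scene. Friction and masses are not known exactly. Their poses are not given: they have to be found in the camera images.
- jig: Fixed aluminium jig: base plate 260 x 156 mm, top 20 mm above the bench, with two steel rails (14 mm high, 111 mm apart) along its x; at the left a bracket whose arm (44 x 66 mm, top at 58 mm) reaches over the left rail. Origin on the bench midway between the rails; +x along the rails, away from the robot (turned up to 0.25 rad), +y left, z up. End stops for the carriage at x = 117 mm.
- carriage: Loose black plate 160 x 110 x 8 mm with a white phone on it, lying between the rails (0.6 mm play each side), 0.4 to 0.7 kg, slides on slick plastic at about 1 to 4 N. Origin: centre of its underside, x along the rails; it starts at x = -30 to -10 mm in the jig's frame. Once the pin has dropped in it stops dead: a rise to about 8 N tells it; over 35 N counts as forced.
- strip_middle (a point): Point on the carriage (x = 0, y = 38 mm, z = 14 mm), on top of its steel strip, 130 x 22 x 6 mm. The strip has one 12 mm hole; it is screwed down in slots and set anew for each phone, so the hole lies up to 10 mm nearer or farther than this point along x. No reading of the hole is given: it is found by the pin dropping in, this point then within 10 mm of the pin's axis (play adds up to 4 mm).
- push_bar (a point): Centre of the near (-x) face of the carriage's aluminium push bar at its near end: 104 mm wide across the rails, 10 mm thick, from 28 to 44 mm above the bench; this point is 38 mm above the bench.
- pin: Loose steel pin, 10 mm thick, 0.12 kg, upright in the bracket's bush (0.5 mm play all round), its tapered tip resting on the strip. Origin: centre of the tip, z up to the head. The tip is 34 mm above the bench at the start, about 19 mm once it has dropped through strip and carriage by its own weight, 8 mm when home. Shank 54 mm, then a collar 17 mm wide and a dark head 26 mm wide.
- pin_collar (a point): On the pin's axis, underside of its collar, 54 mm above the tip; it sits on the brass bush when the pin is home.
- pin_top (a point): On the pin's axis, top of its head, 70.5 mm above the tip: about 104 mm above the bench at the start, 89 mm after dropping in, 78.5 mm when home. The last 11 mm go through a tight liner in the base and need a steady press of about 8 N, more if the carriage is still pushed against the pin; it stays where it is left. Over 45 N counts as forced.
- bush_top (a point): Centre of the upper face of the brass bush (21 mm wide) in the bracket's arm, 62 mm above the bench, at x = 15 mm, y = 38 mm in the jig's frame. The hole in the base lies straight below it.
- magnet_dish: Bystander: loose round steel dish of screws, 66 mm wide, 14 mm high; origin under its centre.
- phone_battery: Bystander: loose black phone battery, 88 x 37 x 8 mm; origin under its centre.
- spudger: Bystander: loose black plastic pry stick, 140 x 10 x 8 mm; origin under its centre.
Things that resemble listed ones, but are neither listed nor needed, are in the scene too. Of the things that look like the pin, the middle-sized one is meant.

How it is judged:
By the outcome, as a careful person would: the job done as asked, in the order asked, and still so for the second after the job is handed in, with the robot touching nothing.
It also fails if it takes over 48 s, if anything falls off the work surface, if the arm or the gripper's body presses on something with over 40 N, if the wrist force passes 120 N, or if a joint passes its speed limit or range.

## Robot

A 6-joint arm with a two-finger parallel gripper is mounted at the origin on a cart in front of the work surface, level with it; the furniture and walls round the work are solid. World frame = base frame: x ahead of the robot, y to its left, z up, the work surface at z = 0. Lengths are in m, angles in rad, forces in N, time in s.
With the tool pointing down it reaches from about 0.35 to 0.975 m from the base axis. Payload 4.9 kg.
Tool frame: the origin (TCP) lies on the centre line of the jaws, within the pads' length; the fingertips stand manip.tip_reach ahead of it and the grasp point (between the pads) is the TCP (manip.tip_reach is the distance from the TCP to the fingertips, in m); z points along the fingers, y is the line along which they close (so a half turn about z gives the same grasp; the last joint's range is limited). The gripper opens to 85 mm and grips with 20 to 120 N. Pads are 22 mm wide; open, the fingers measure 114 mm over their backs; the gripper's body (76 mm by 85 mm) begins 54 mm behind the grasp point. The pads swing forward as they close: fully open they stand 13 mm farther back than shut.
Start: joints at [-0.119, 0.053, 1.613, -0, 1.476, -0.119], TCP at [0.625, 0, 0.25] pointing down, gripper open.
Joint ranges: [-3.01, 3.01], [-1.01, 2.22], [0.06, 2.58], [-1.02, 4.17], [0.09, 2.62], [-3.14, 3.14]. Speed limits (rad/s): [2.57, 2.57, 3.14, 3.14, 3.14, 3.14].

## Interface

Orientations are given as a unit quaternion [w, x, y, z].
In Python, from plant import manip gives the robot as it stands. The module is installed in compiled form; this text tells all that it offers.
- The arm moves only by the tool move_arm, never from a script. Its argument "rows" is a list of rows, each a list of 7 numbers: the shift along the tool's x, y, z in cm, then the turn, a rotation vector about the tool's x, y, z in degrees, then the opening, from -1 (shut) to 1 (fully open). In form: [[tx, ty, tz, ax, ay, az, jaw], ...]. A call has 1 to 20 rows; each row shifts and turns the commanded pose from where the row before left it, along the tool's axes as they then stand; what a row does not reach is not made up. A row lasts 1/12 s, in which the tool goes at most 41.7 mm and 7.16 degrees, less where a joint would pass 70% of its speed; a pose out of reach is approached as far as the arm can. A call is refused whole if a number of a shift passes 4.17 or a number of a turn 7.16, either way. A call with a gripper value outside its range is refused whole. The fingers move at their own pace and stop on an object; the grip force is fixed at half the most. Time passes only in rows, so rows that do not move let the fingers close. It gives the time, the measured TCP pose, the force, the opening and the grip force at its end, in the units of the state.
- manip.state(): the state, without advancing time (a new reading comes with each control period).
- manip.grab_frame(name): name is "scene" or "side" or "wrist"; returns a dict with "img" (420x560x3 uint8, blue, green, red), "mtx" (3x3 intrinsics, pixels), "R" (3x3) and "t" (3): a world point X has camera coordinates R X + t. Camera axes: x right, y down, z forward; pixel columns grow to the right and rows downward; lengths in m; the calibration is good to about 2 mm. A picture is of the moment at which its call begins. There is no depth.
- manip.job_done(): hands the job in; it is judged then, once.
The state is a dict: "time": time; "joint_pos": joint angles; "joint_vel": joint speeds; "joint_efforts": joint torques, N m; "tool_pos": TCP position; "tool_rot": TCP orientation; "contact_force": force on the tool from outside, world axes, zero at the start; "ft_torque": the same for the moment, N m; "gripper_width": opening from 0.0 (shut) to 1.0 (fully open); "grasp_force": force on a finger pad.
Only numpy, scipy, OpenCV 4.12 (cv2) and the standard library are available. Lean on these libraries where they do the work, as an engineer would, in place of code of your own. Each camera call takes 0.05 s, during which the arm holds its last target. There are 200 camera calls.

## Working session

There is one attempt and no reset: what is moved stays moved. The work goes in short steps, Python scripts to look and compute and a tool call to move; the robot and the scene stay as the last step left them, time stands still between calls to the robot, and variables do not carry over. Pictures are saved under pics/ and viewed, at most 10 in all, crops included, and the job is handed in when it is done.

Besides the shell and the picture viewer there is one more tool, called after "Emit:" as name(argument=value, ...), one argument or row to a line, values as JSON. move_arm: Moves the arm, as the interface text tells. Its arguments: {"type":"object","properties":{"rows":{"type":"array","items":{"type":"array","items":{"type":"number"}}}},"required":["rows"]}

```bash
mkdir -p pics; cat > h.py <<'E'
import numpy as np, cv2
from plant import manip
def grab(n,f):
    g=manip.grab_frame(n); cv2.imwrite(f'pics/{f}.png',g['img']); np.savez(f'pics/{f}.npz',**{k:g[k] for k in('mtx','R','t')}); return g
def ray(f,u,v,z):
    d=np.load(f'pics/{f}.npz'); r=d['R'].T@np.linalg.inv(d['mtx'])@[u,v,1]; c=-d['R'].T@d['t']
    return c+r*(z-c[2])/r[2]
def proj(f,X):
    d=np.load(f'pics/{f}.npz'); p=d['mtx']@(d['R']@np.array(X)+d['t']); return p[:2]/p[2]
E
python3 - <<'E'
from h import *
a=grab('scene','s0');b=grab('side','d0');c=grab('wrist','w0')
for f in('s0','d0','w0'):
    d=np.load(f'pics/{f}.npz');print(f,(-d['R'].T@d['t']).round(3),d['R'][2].round(2))
print(manip.tip_reach,manip.state())
im=np.zeros((600,800,3),np.uint8)
im=cv2.resize(np.hstack([a['img'],b['img']]),(800,300))
im2=cv2.resize(c['img'],(400,300))
cv2.imwrite('pics/all.png',np.vstack([im,np.hstack([im2,im2*0])]))
E
```

```text
s0 [-0.042  0.568  0.628] [ 0.63 -0.5  -0.6 ]
d0 [0.184 0.652 0.681] [ 0.39 -0.63 -0.67]
w0 [0.624 0.08  0.375] [-0.   -0.31 -0.95]
0.019 {'time': 0.15, 'joint_pos': array([-1.18984370e-01,  5.32519776e-02,  1.61398167e+00,  1.81327817e-05,
        1.47600400e+00, -1.19000020e-01]), 'joint_vel': array([ 0.00018668, -0.00117659, -0.00513941,  0.00012481,  0.00025058,
       -0.00081909]), 'joint_efforts': array([ 5.10442842e-04, -3.94241810e+01, -3.70721948e+01, -1.15854355e-04,
        4.61802789e-03,  5.00508997e-05]), 'tool_pos': array([6.24542714e-01, 6.95887816e-05, 2.49314581e-01]), 'tool_rot': array([-6.52101849e-04,  7.07101621e-01,  7.07111463e-01, -5.01345052e-04]), 'contact_force': array([-0.44111881,  0.02899635, -1.35682552]), 'ft_torque': array([ 0.01589178, -0.01581915, -0.05299576]), 'grasp_force': 0.0, 'gripper_width': 0.9975703607332833}
```

View pics/all.png

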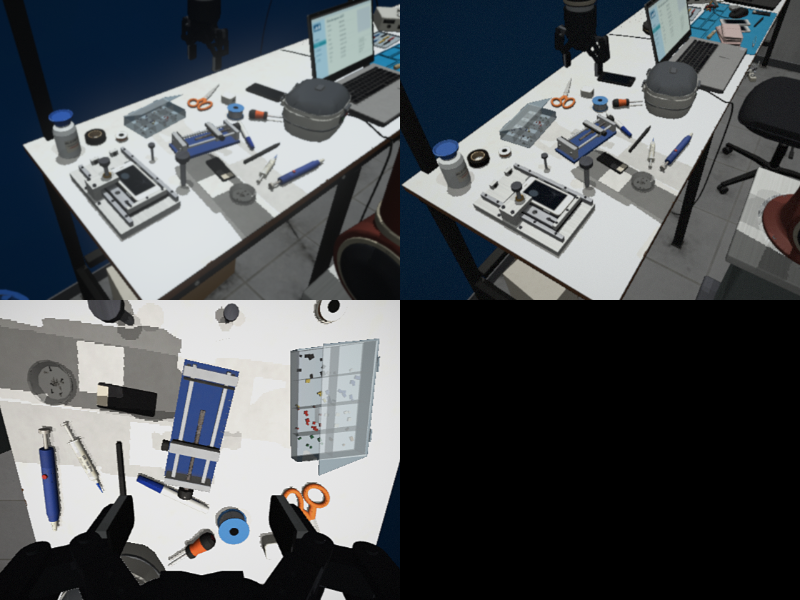

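The jig (scene pic px ≈(125,190) in the mosaic) stands to the left; pin look-alikes: the one in the jig bracket, and two loose ones standing at (152,150) and (183,165) of the mosaic. Enlarging.

```bash
python3 - <<'E'
from h import *
a=cv2.imread('pics/s0.png');b=cv2.imread('pics/d0.png')
A=cv2.resize(a[175:340,80:280],(800,600)[:2] and (800,660),interpolation=cv2.INTER_CUBIC)[:600]
B=cv2.resize(b[190:355,90:290],(800,660),interpolation=cv2.INTER_CUBIC)[:600]
cv2.imwrite('pics/A.png',A);cv2.imwrite('pics/B.png',B)
E
```

```text
(no output)
```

View pics/A.png

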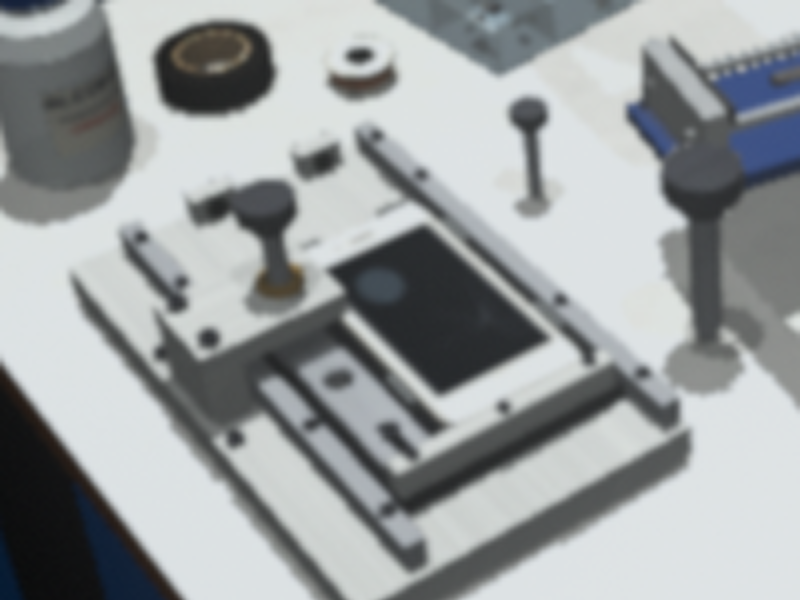

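View pics/B.png

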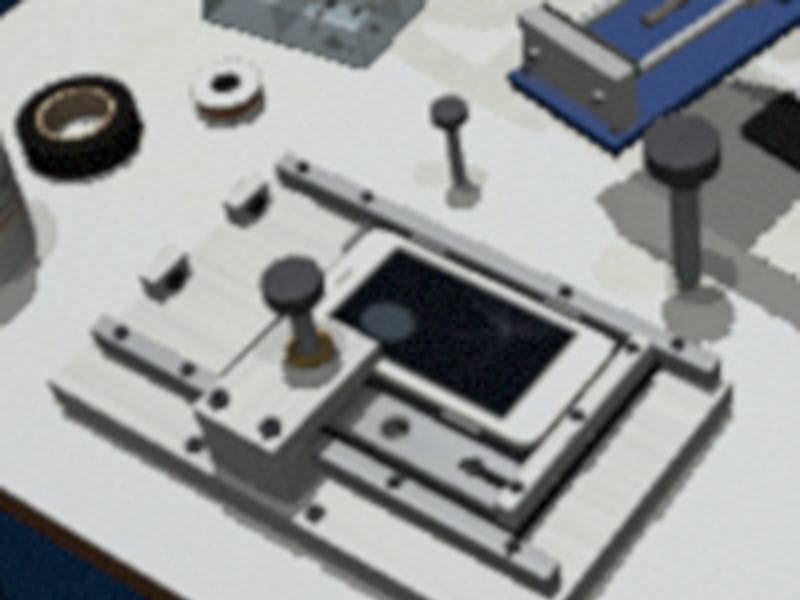

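The pin in the bush (A (265,195), B (294,280)) is the middle-sized one: the smaller stands free at A (528,110), the bigger at A (703,180). Carriage push bar near edge: A (403,475)–(618,368), B (512,508)–(655,352). Measuring.

```bash
python3 - <<'E'
from h import *
sA=lambda u,v,z:ray('s0',80+u/4-.4,175+v/4-.4,z)[:2]
sB=lambda u,v,z:ray('d0',90+u/4-.4,190+v/4-.4,z)[:2]
for n,p,q,z in [('head',(266,195),(294,280),.1045),('bush',(280,277),(309,345),.062),
 ('barL',(403,475),(512,508),.044),('barR',(618,368),(655,352),.044),
 ('plateFarL',(73,275),(52,388),.02),('plateNearR',(690,432),(730,388),.02)]:
    print(n,sA(*p,z).round(4),sB(*q,z).round(4))
P=sA(73,275,.02),sA(690,432,.02)
print(np.linalg.norm(P[0]-P[1]),np.hypot(.26,.156))
# fit jig pose: centre x,y,yaw
from scipy.optimize import least_squares
obs=[((.015,.038,.062),(280,277),(309,345)),((.015,.038,.1045),(266,195),(294,280)),((.13,.078,.02),(73,275),(52,388)),((-.13,-.078,.02),(690,432),(730,388))]
def res(p):
    c,s=np.cos(p[2]),np.sin(p[2]);r=[]
    for X,a,b in obs:
        W=[p[0]+c*X[0]-s*X[1],p[1]+s*X[0]+c*X[1],X[2]]
        r+=list(proj('s0',W)-[80+a[0]/4-.4,175+a[1]/4-.4])+list(proj('d0',W)-[90+b[0]/4-.4,190+b[1]/4-.4])
    return r
o=least_squares(res,[.6,.3,0]);print(o.x,np.round(o.fun,1))
E
```

```text
head [0.6132 0.3041] [0.6105 0.3062]
bush [0.6126 0.3051] [0.6122 0.3055]
barL [0.4973 0.3178] [0.4991 0.3185]
barR [0.4935 0.2185] [0.4937 0.2222]
plateFarL [0.7221 0.3567] [0.7227 0.3587]
plateNearR [0.4654 0.204 ] [0.466  0.2062]
0.29872712123771017 0.3032094985319556
[ 0.59553813  0.27381186 -0.00834499] [-3.   2.2 -1.8  2.8 -3.5  2.5 -2.4  2.1  2.2 -2.5  2.  -3.9  3.6 -1.8
  3.3 -3.3]
```

Emit:
move_arm(
  rows=[
    [2.7, -1.75, 0, 0, 0, 0, -1],
    [2.7, -1.75, 0, 0, 0, 0, -1],
    [2.7, -1.75, 0, 0, 0, 0, -1],
    [2.7, -1.75, 0, 0, 0, 0, -1],
    [2.7, -1.75, 0, 0, 0, 0, -1],
    [2.7, -1.75, 0, 0, 0, 0, -1],
    [2.7, -1.75, 0, 0, 0, 0, -1],
    [2.7, -1.75, 0, 0, 0, 0, -1],
    [2.7, -1.75, 0, 0, 0, 0, -1],
    [2.7, -1.75, 0, 0, 0, 0, -1],
    [0, 0, 0, 0, 0, -7, -1],
    [0, 0, 0, 0, 0, -7, -1],
    [0, 0, 0, 0, 0, -7, -1],
    [0, 0, 0, 0, 0, -7, -1],
    [0, 0, 0, 0, 0, -7, -1],
    [0, 0, 0, 0, 0, -7, -1],
    [0, 0, 0, 0, 0, -7, -1],
    [0, 0, 0, 0, 0, -7, -1],
    [0, 0, 0, 0, 0, -7, -1],
    [0, 0, 0, 0, 0, -7, -1],
  ],
)

```text
time: 1.82
tool_pos: [0.4498, 0.2699, 0.2499]
tool_rot: [-0.0, 0.171, 0.985, -0.0]
contact_force: [0.6, -0.1, -0.5]
gripper_width: 0.002
grasp_force: 0.0
```

Emit:
move_arm(
  rows=[
    [0, 0, 0, 0, 0, -7, -1],
    [0, 0, 0, 0, 0, -7, -1],
    [0, 0, 0, 0, 0, -6, -1],
    [0, 0, 0, 0, 0, 0, -1],
    [0, 0, 0, 0, 0, 0, -1],
  ],
)

```text
time: 2.23
tool_pos: [0.4498, 0.2699, 0.25]
tool_rot: [-0.0, 0.001, 1.0, -0.0]
contact_force: [-0.0, -0.2, -0.6]
gripper_width: -0.001
grasp_force: 0.0
```

```bash
python3 - <<'E'
from h import *
c=grab('wrist','w1')
s=manip.state();print(s,manip.tip_reach)
d=np.load('pics/w1.npz');print(-d['R'].T@d['t'])
cv2.imwrite('pics/w1b.png',cv2.resize(c['img'],(800,600),interpolation=cv2.INTER_CUBIC))
E
```

```text
{'time': 2.2833, 'joint_pos': array([ 3.98602981e-01, -1.89517723e-01,  1.84381169e+00,  8.32927548e-06,
        1.48772765e+00, -1.16971019e+00]), 'joint_vel': array([ 0.00220961, -0.00101014, -0.0001271 , -0.0004464 ,  0.00085517,
       -0.0090759 ]), 'joint_efforts': array([ 4.61969139e-04, -2.88592583e+01, -3.71392214e+01, -3.11583935e-04,
        1.96265930e-03, -1.19778575e-02]), 'tool_pos': array([0.44983907, 0.26996272, 0.25003277]), 'tool_rot': array([-1.99178253e-04,  1.24192254e-03,  9.99999206e-01, -7.96691242e-05]), 'contact_force': array([ 0.46404909, -0.0765485 , -0.100873  ]), 'ft_torque': array([-0.01641008, -0.01030622,  0.02745351]), 'grasp_force': 0.0, 'gripper_width': -0.0012976507668982203} 0.019
[0.36858204 0.26941892 0.37541548]
```

View pics/w1b.png

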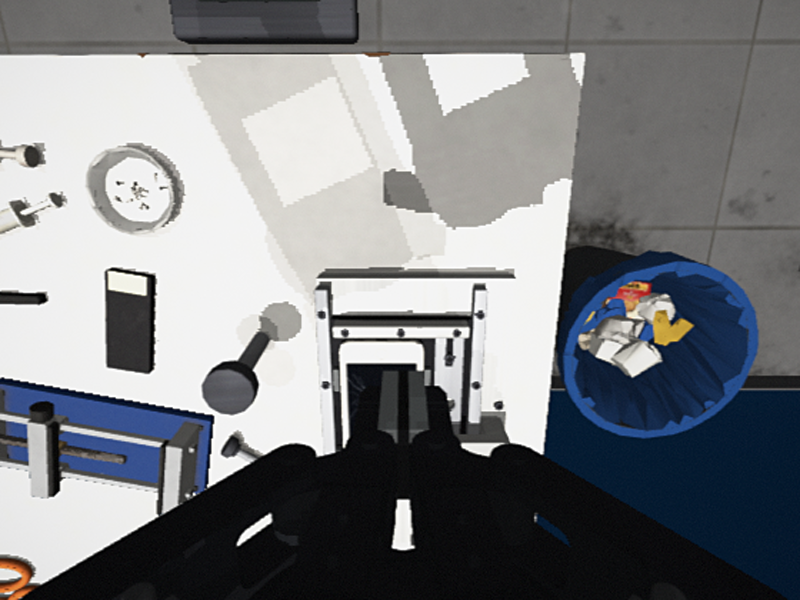

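```bash
python3 - <<'E'
from h import *
im=cv2.imread('pics/w1.png')
cv2.imwrite('pics/w1c.png',cv2.resize(im[180:320,210:370],(800,700),interpolation=cv2.INTER_CUBIC)[:600])
E
```

```text
(no output)
```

View pics/w1c.png

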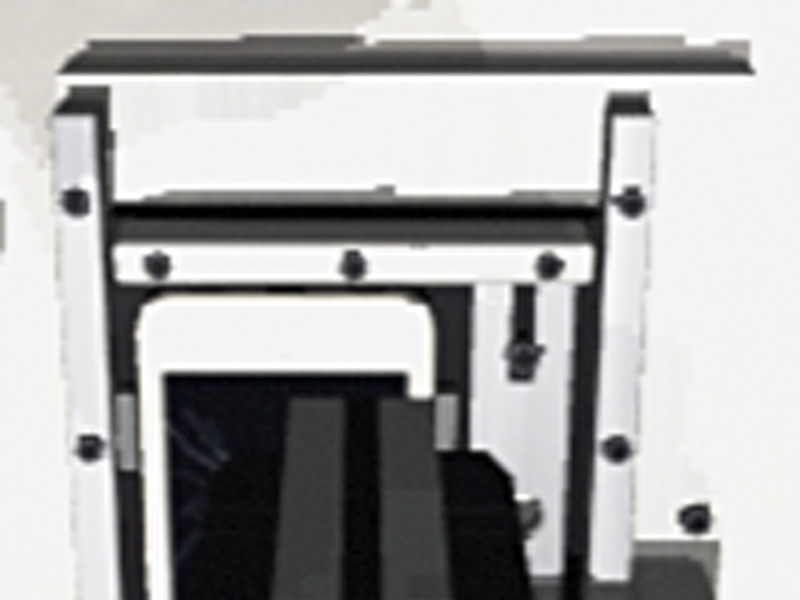

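Crop shows rail near ends (53–97,115), (610–653,115); rail screws (77,202),(632,202),(90,448),(617,448); bar's near top edge (113,243)–(592,243); plate near edge (58,73)–(755,73).

```bash
python3 - <<'E'
from h import *
f=lambda u,v,z:ray('w1',210+u/5-.4,180+v/5-.4,z)[:2].round(4)
for n,u,v,z in [('s1',77,202,.034),('s2',632,202,.034),('s3',90,448,.034),('s4',617,448,.034),('barR',113,243,.044),('barL',592,243,.044),('plR',58,73,.02),('plL',755,73,.02),('rR',53,115,.034),('rR2',97,115,.034),('rL',610,115,.034),('rL2',653,115,.034)]: print(n,f(u,v,z))
E
```

```text
s1 [0.4922 0.206 ]
s2 [0.4926 0.3282]
s3 [0.5528 0.2056]
s4 [0.5532 0.3276]
barR [0.498  0.2151]
barL [0.4984 0.3183]
plR [0.4666 0.201 ]
plL [0.4672 0.3566]
rR [0.4722 0.202 ]
rR2 [0.4722 0.2115]
rL [0.4726 0.3225]
rL2 [0.4726 0.3317]
```

Emit:
move_arm(
  rows=[
    [0, -0.3, 3.35, 0, 0, 0, -1],
    [0, 0, 3.35, 0, 0, 0, -1],
    [0, 0, 3.35, 0, 0, 0, -1],
    [0, 0, 3.35, 0, 0, 0, -1],
    [0, 0, 3.35, 0, 0, 0, -1],
    [0, 0, 3.35, 0, 0, 0, -1],
    [0, 0, 0, 0, 0, 0, -1],
    [-0.6, 0, 0, 0, 0, 0, -1],
    [-0.6, 0, 0, 0, 0, 0, -1],
    [-0.6, 0, 0, 0, 0, 0, -1],
    [-0.6, 0, 0, 0, 0, 0, -1],
    [-0.3, 0, 0, 0, 0, 0, -1],
    [0, 0, 0, 0, 0, 0, -1],
  ],
)

```text
time: 3.37
tool_pos: [0.4789, 0.2673, 0.051]
tool_rot: [0.001, 0.0, 1.0, 0.001]
contact_force: [-1.3, -0.4, 0.0]
gripper_width: 0.001
grasp_force: 0.0
```

Emit:
move_arm(
  rows=[
    [-0.2, 0, 0, 0, 0, 0, -1],
    [-0.2, 0, 0, 0, 0, 0, -1],
    [-0.2, 0, 0, 0, 0, 0, -1],
    [-0.2, 0, 0, 0, 0, 0, -1],
    [-0.2, 0, 0, 0, 0, 0, -1],
    [-0.2, 0, 0, 0, 0, 0, -1],
  ],
)

```text
time: 3.87
tool_pos: [0.4881, 0.2669, 0.049]
tool_rot: [-0.001, 0.0, 1.0, -0.0]
contact_force: [-4.7, 0.1, 2.0]
gripper_width: 0.0
grasp_force: 2.2
```

Emit:
move_arm(
  rows=[
    [-0.15, 0, 0, 0, 0, 0, -1],
    [-0.15, 0, 0, 0, 0, 0, -1],
    [-0.15, 0, 0, 0, 0, 0, -1],
    [-0.15, 0, 0, 0, 0, 0, -1],
    [-0.15, 0, 0, 0, 0, 0, -1],
    [-0.15, 0, 0, 0, 0, 0, -1],
    [-0.15, 0, 0, 0, 0, 0, -1],
    [-0.15, 0, 0, 0, 0, 0, -1],
    [-0.15, 0, 0, 0, 0, 0, -1],
    [-0.15, 0, 0, 0, 0, 0, -1],
  ],
)

```text
time: 4.7
tool_pos: [0.504, 0.2669, 0.0492]
tool_rot: [-0.0, 0.0, 1.0, -0.0]
contact_force: [-4.0, -1.2, -2.1]
gripper_width: -0.001
grasp_force: 1.8
```

Emit:
move_arm(
  rows=[
    [-0.1, 0, 0, 0, 0, 0, -1],
    [-0.1, 0, 0, 0, 0, 0, -1],
    [-0.1, 0, 0, 0, 0, 0, -1],
    [-0.1, 0, 0, 0, 0, 0, -1],
  ],
)

```text
time: 5.03
tool_pos: [0.508, 0.2669, 0.0492]
tool_rot: [-0.0, -0.0, 1.0, -0.0]
contact_force: [-3.5, -1.7, -1.1]
gripper_width: -0.002
grasp_force: 1.7
```

Emit:
move_arm(
  rows=[
    [-0.05, 0, 0, 0, 0, 0, -1],
    [-0.05, 0, 0, 0, 0, 0, -1],
    [-0.05, 0, 0, 0, 0, 0, -1],
    [-0.05, 0, 0, 0, 0, 0, -1],
    [-0.05, 0, 0, 0, 0, 0, -1],
  ],
)

```text
time: 5.45
tool_pos: [0.5105, 0.267, 0.0493]
tool_rot: [-0.0, -0.0, 1.0, 0.0]
contact_force: [-3.3, -0.4, -1.6]
gripper_width: -0.0
grasp_force: 1.8
```

Emit:
move_arm(
  rows=[
    [-0.05, 0, 0, 0, 0, 0, -1],
    [-0.05, 0, 0, 0, 0, 0, -1],
    [-0.05, 0, 0, 0, 0, 0, -1],
    [-0.05, 0, 0, 0, 0, 0, -1],
  ],
)

```text
time: 5.78
tool_pos: [0.5125, 0.267, 0.0493]
tool_rot: [0.0, 0.0, 1.0, -0.0]
contact_force: [-3.8, -0.8, -1.0]
gripper_width: -0.003
grasp_force: 1.8
```

Emit:
move_arm(
  rows=[
    [-0.05, 0, 0, 0, 0, 0, -1],
    [-0.05, 0, 0, 0, 0, 0, -1],
    [-0.05, 0, 0, 0, 0, 0, -1],
    [-0.05, 0, 0, 0, 0, 0, -1],
  ],
)

```text
time: 6.12
tool_pos: [0.5145, 0.267, 0.0493]
tool_rot: [-0.0, -0.0, 1.0, -0.0]
contact_force: [-4.3, -0.3, -1.7]
gripper_width: 0.002
grasp_force: 1.8
```

Emit:
move_arm(
  rows=[
    [-0.05, 0, 0, 0, 0, 0, -1],
    [-0.05, 0, 0, 0, 0, 0, -1],
    [-0.05, 0, 0, 0, 0, 0, -1],
    [-0.05, 0, 0, 0, 0, 0, -1],
  ],
)

```text
time: 6.45
tool_pos: [0.5165, 0.267, 0.0493]
tool_rot: [-0.0, -0.0, 1.0, -0.0]
contact_force: [-3.9, -0.7, -1.2]
gripper_width: 0.001
grasp_force: 1.8
```

Emit:
move_arm(
  rows=[
    [-0.05, 0, 0, 0, 0, 0, -1],
    [-0.05, 0, 0, 0, 0, 0, -1],
    [-0.05, 0, 0, 0, 0, 0, -1],
    [-0.05, 0, 0, 0, 0, 0, -1],
  ],
)

```text
time: 6.78
tool_pos: [0.5186, 0.267, 0.0493]
tool_rot: [0.0, 0.0, 1.0, 0.0]
contact_force: [-4.3, -0.5, -1.4]
gripper_width: 0.001
grasp_force: 1.8
```

Emit:
move_arm(
  rows=[
    [-0.05, 0, 0, 0, 0, 0, -1],
    [-0.05, 0, 0, 0, 0, 0, -1],
    [-0.05, 0, 0, 0, 0, 0, -1],
    [-0.05, 0, 0, 0, 0, 0, -1],
  ],
)

```text
time: 7.12
tool_pos: [0.5205, 0.267, 0.0493]
tool_rot: [-0.0, -0.0, 1.0, -0.0]
contact_force: [-3.8, -0.8, -0.9]
gripper_width: -0.002
grasp_force: 1.8
```

Emit:
move_arm(
  rows=[
    [-0.05, 0, 0, 0, 0, 0, -1],
    [-0.05, 0, 0, 0, 0, 0, -1],
    [-0.05, 0, 0, 0, 0, 0, -1],
    [-0.05, 0, 0, 0, 0, 0, -1],
  ],
)

```text
time: 7.45
tool_pos: [0.5225, 0.267, 0.0493]
tool_rot: [-0.0, 0.0, 1.0, 0.0]
contact_force: [-4.9, -0.6, -1.5]
gripper_width: -0.002
grasp_force: 1.8
```

Emit:
move_arm(
  rows=[
    [-0.05, 0, 0, 0, 0, 0, -1],
    [-0.05, 0, 0, 0, 0, 0, -1],
    [-0.05, 0, 0, 0, 0, 0, -1],
    [-0.05, 0, 0, 0, 0, 0, -1],
  ],
)

```text
time: 7.78
tool_pos: [0.5247, 0.2671, 0.0494]
tool_rot: [0.0, -0.0, 1.0, 0.0]
contact_force: [-2.3, -0.2, -1.5]
gripper_width: -0.002
grasp_force: 1.5
```

Emit:
move_arm(
  rows=[
    [-0.04, 0, 0, 0, 0, 0, -1],
    [-0.04, 0, 0, 0, 0, 0, -1],
    [0, 0, 0, 0, 0, 0, -1],
  ],
)

```text
time: 8.03
tool_pos: [0.5258, 0.2672, 0.0496]
tool_rot: [0.001, -0.0, 1.0, 0.0]
contact_force: [-1.6, 1.0, -0.9]
gripper_width: 0.003
grasp_force: 1.0
```

```bash
python3 - <<'E'
from h import *
b=grab('side','d1')['img']
cv2.imwrite('pics/d1b.png',cv2.resize(b[190:320,90:270],(792,572),interpolation=cv2.INTER_CUBIC))
print(manip.state()['contact_force'],manip.state()['tool_pos'])
E
```

```text
[-2.49021312 -0.03346491 -0.31033608] [0.52585631 0.26716314 0.04970436]
```

View pics/d1b.png

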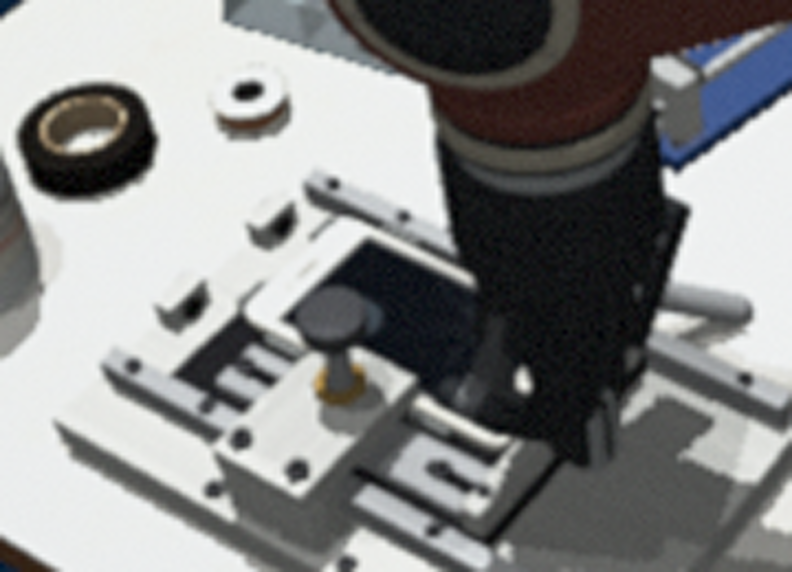

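The pin still stands up (head (333,305) to bush (340,383), 17.7 px as before); not dropped. Computing the hole from the first picture (A (338,378), B (395,427)).

```bash
python3 - <<'E'
from h import *
print(ray('s0',80+338/4-.4,175+378/4-.4,.034),ray('d0',90+395/4-.4,190+427/4-.4,.034))
E
```

```text
[0.57176427 0.30512886 0.034     ] [0.57072468 0.30558145 0.034     ]
```

Emit:
move_arm(
  rows=[
    [-0.05, 0, 0, 0, 0, 0, -1],
    [-0.05, 0, 0, 0, 0, 0, -1],
    [0, 0, 0, 0, 0, 0, -1],
  ],
)

```text
time: 8.33
tool_pos: [0.5266, 0.2672, 0.0497]
tool_rot: [0.0, 0.0, 1.0, 0.0]
contact_force: [-4.1, 0.2, 1.1]
gripper_width: -0.0
grasp_force: 1.4
```

Emit:
move_arm(
  rows=[
    [-0.05, 0, 0, 0, 0, 0, -1],
    [-0.05, 0, 0, 0, 0, 0, -1],
    [0, 0, 0, 0, 0, 0, -1],
  ],
)

```text
time: 8.58
tool_pos: [0.5276, 0.2671, 0.0496]
tool_rot: [0.0, -0.0, 1.0, 0.0]
contact_force: [-2.4, 0.3, 0.5]
gripper_width: 0.001
grasp_force: 1.1
```

Emit:
move_arm(
  rows=[
    [-0.04, 0, 0, 0, 0, 0, -1],
    [-0.04, 0, 0, 0, 0, 0, -1],
    [0, 0, 0, 0, 0, 0, -1],
  ],
)

```text
time: 8.83
tool_pos: [0.5282, 0.267, 0.0493]
tool_rot: [0.0, 0.0, 1.0, 0.0]
contact_force: [-4.0, 0.3, 0.9]
gripper_width: 0.004
grasp_force: 1.4
```

Emit:
move_arm(
  rows=[
    [-0.04, 0, 0, 0, 0, 0, -1],
    [-0.04, 0, 0, 0, 0, 0, -1],
    [0, 0, 0, 0, 0, 0, -1],
  ],
)

```text
time: 9.08
tool_pos: [0.5287, 0.2669, 0.0491]
tool_rot: [-0.0, -0.0, 1.0, -0.0]
contact_force: [-3.7, 0.7, 1.3]
gripper_width: -0.003
grasp_force: 2.0
```

Emit:
move_arm(
  rows=[
    [-0.04, 0, 0, 0, 0, 0, -1],
    [-0.04, 0, 0, 0, 0, 0, -1],
    [0, 0, 0, 0, 0, 0, -1],
  ],
)

```text
time: 9.33
tool_pos: [0.5297, 0.2669, 0.0492]
tool_rot: [-0.0, 0.0, 1.0, -0.0]
contact_force: [-3.1, -0.1, 1.3]
gripper_width: -0.001
grasp_force: 1.8
```

Emit:
move_arm(
  rows=[
    [-0.04, 0, 0, 0, 0, 0, -1],
    [-0.04, 0, 0, 0, 0, 0, -1],
    [0, 0, 0, 0, 0, 0, -1],
  ],
)

```text
time: 9.58
tool_pos: [0.5305, 0.267, 0.0492]
tool_rot: [0.0, 0.0, 1.0, -0.0]
contact_force: [-2.6, 0.4, 0.1]
gripper_width: -0.001
grasp_force: 1.7
```

```bash
cat > head.py <<'E'
from h import *
import sys
b=grab('side',sys.argv[1])['img']
T=cv2.imread('pics/d0.png')[252:266,154:174]
r=cv2.matchTemplate(b[240:300,140:190],T,cv2.TM_CCOEFF_NORMED)
print(cv2.minMaxLoc(r)[1::2], 'ref (14,12)')
print('exp', proj('d0',[.6125,.305,.104]),proj('d0',[.6125,.305,.089]),proj('d0',[.6125,.305,.0785]))
E
python3 head.py d2
```

```text
(0.7003300786018372, (23, 2)) ref (14,12)
exp [162.69542423 258.84179589] [164.22734089 264.96133441] [165.27640953 269.15204277]
```

Emit:
move_arm(
  rows=[
    [-0.04, 0, 0, 0, 0, 0, -1],
    [-0.04, 0, 0, 0, 0, 0, -1],
    [0, 0, 0, 0, 0, 0, -1],
  ],
)

```text
time: 9.88
tool_pos: [0.5312, 0.2669, 0.0492]
tool_rot: [-0.0, -0.0, 1.0, -0.0]
contact_force: [-4.3, 0.3, 0.8]
gripper_width: -0.0
grasp_force: 1.9
```

```bash
cat > head.py <<'E'
from h import *
import sys
grab('side',sys.argv[1])
for f in ['d0','d1','d2',sys.argv[1]]:
    g=cv2.imread(f'pics/{f}.png',0); print(f,[int(g[v,160:168].mean()) for v in range(248,290)])
E
python3 head.py d3
```

```text
d0 [203, 203, 204, 205, 205, 183, 126, 78, 71, 74, 74, 73, 75, 75, 76, 73, 59, 37, 26, 29, 43, 71, 93, 102, 106, 106, 106, 96, 83, 78, 80, 80, 77, 85, 109, 125, 125, 127, 143, 186, 207, 207]
d1 [232, 215, 189, 164, 138, 109, 84, 82, 82, 82, 82, 84, 84, 84, 85, 87, 91, 94, 76, 45, 34, 49, 103, 137, 143, 139, 133, 125, 117, 116, 109, 101, 108, 125, 142, 149, 150, 151, 160, 174, 202, 219]
d2 [173, 142, 114, 84, 57, 36, 21, 18, 31, 46, 55, 59, 67, 77, 81, 82, 82, 82, 82, 82, 85, 87, 84, 62, 38, 33, 47, 78, 91, 89, 83, 79, 78, 82, 106, 129, 136, 160, 205, 223, 222, 222]
d3 [160, 129, 102, 74, 44, 27, 20, 19, 33, 48, 57, 62, 66, 72, 79, 82, 82, 82, 83, 84, 84, 87, 88, 75, 46, 32, 43, 76, 91, 92, 94, 88, 82, 89, 103, 127, 137, 149, 194, 220, 222, 222]
```

Side-image profile shows the head about 6 px lower — the 15 mm drop. Backing off and lifting over.

Emit:
move_arm(
  rows=[
    [0.5, 0, 0, 0, 0, 0, -1],
    [1.5, 0, 0, 0, 0, 0, -1],
    [0, 0, -2.2, 0, 0, 0, -1],
    [0, 0, -2.2, 0, 0, 0, -1],
    [0, 0, -2.2, 0, 0, 0, -1],
    [0, 0, -2.2, 0, 0, 0, -1],
    [0, 0, -2.2, 0, 0, 0, -1],
    [0, 0, 0, 0, 0, 0, -1],
  ],
)

```text
time: 10.6
tool_pos: [0.5152, 0.2682, 0.1661]
tool_rot: [0.006, 0.0, 1.0, 0.002]
contact_force: [0.5, 1.0, 0.4]
gripper_width: -0.0
grasp_force: 0.0
```

```bash
python3 - <<'E'
from h import *
b=grab('side','d4')['img'];a=grab('scene','s4')['img']
P=lambda x,r:cv2.resize(x,(400,r),interpolation=cv2.INTER_CUBIC)
A=P(a[205:290,95:195],340);B=P(b[230:315,115:215],340)
cv2.imwrite('pics/ab4.png',np.hstack([A,B])); print(manip.state()['tool_pos'],manip.state()['contact_force'])
for z in(.104,.089):print(proj('s4',[.6125,.305,z]),proj('d4',[.6125,.305,z]))
E
```

```text
[0.51260829 0.2672704  0.16098435] [ 0.02633111 -0.3768004  -0.65207179]
[145.86980172 224.02593919] [162.69542423 258.84179589]
[147.2594189 231.2392915] [164.22734089 264.96133441]
```

View pics/ab4.png

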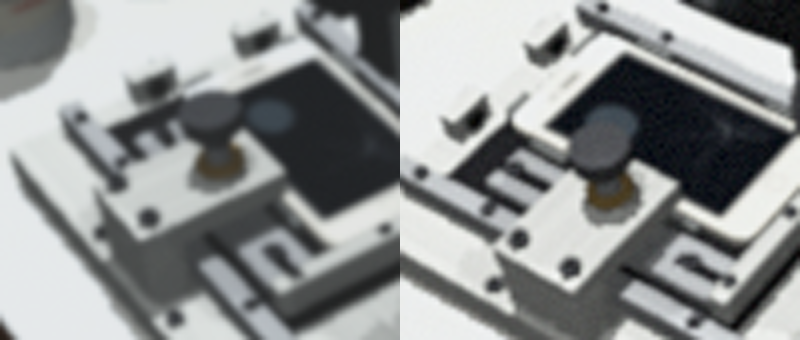

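Both views show the pin dropped: head top at scene (148,231), side (165,266), matching the 89 mm height. Moving over it and pressing.

Emit:
move_arm(
  rows=[
    [-2.01, 0.76, 0, 0, 0, 0, -1],
    [-2.01, 0.76, 0, 0, 0, 0, -1],
    [-2.01, 0.76, 0, 0, 0, 0, -1],
    [-2.01, 0.76, 0, 0, 0, 0, -1],
    [-2.01, 0.76, 0, 0, 0, 0, -1],
    [0, 0, 0, 0, 0, 0, -1],
    [0, 0, 1.5, 0, 0, 0, -1],
    [0, 0, 1.5, 0, 0, 0, -1],
    [0, 0, 1.2, 0, 0, 0, -1],
    [0, 0, 0, 0, 0, 0, -1],
    [0, 0, 0, 0, 0, 0, -1],
  ],
)

```text
time: 11.62
tool_pos: [0.6098, 0.3043, 0.1145]
tool_rot: [-0.002, -0.0, 1.0, -0.001]
contact_force: [0.0, 0.9, 0.0]
gripper_width: 0.002
grasp_force: 0.0
```

Emit:
move_arm(
  rows=[
    [0, 0, 0.15, 0, 0, 0, -1],
    [0, 0, 0.15, 0, 0, 0, -1],
    [0, 0, 0.15, 0, 0, 0, -1],
    [0, 0, 0.15, 0, 0, 0, -1],
    [0, 0, 0.15, 0, 0, 0, -1],
    [0, 0, 0.15, 0, 0, 0, -1],
  ],
)

```text
time: 12.12
tool_pos: [0.6119, 0.3051, 0.1085]
tool_rot: [0.0, -0.0, 1.0, 0.0]
contact_force: [-0.6, -0.4, -0.1]
gripper_width: -0.001
grasp_force: 0.0
```

Emit:
move_arm(
  rows=[
    [0, 0, 0.1, 0, 0, 0, -1],
    [0, 0, 0.1, 0, 0, 0, -1],
    [0, 0, 0.1, 0, 0, 0, -1],
    [0, 0, 0.1, 0, 0, 0, -1],
    [0, 0, 0.1, 0, 0, 0, -1],
  ],
)

```text
time: 12.53
tool_pos: [0.613, 0.3053, 0.1073]
tool_rot: [0.001, -0.0, 1.0, 0.0]
contact_force: [-5.2, -1.8, 15.3]
gripper_width: 0.005
grasp_force: 7.6
```

Emit:
move_arm(
  rows=[
    [0, 0, 0, 0, 0, 0, -1],
    [0, 0, 0.05, 0, 0, 0, -1],
    [0, 0, 0.05, 0, 0, 0, -1],
  ],
)

```text
time: 12.78
tool_pos: [0.613, 0.3054, 0.1068]
tool_rot: [0.001, -0.0, 1.0, 0.0]
contact_force: [-5.0, -4.4, 15.9]
gripper_width: -0.002
grasp_force: 7.8
```

Emit:
move_arm(
  rows=[
    [0, 0, 0.1, 0, 0, 0, -1],
    [0, 0, 0.1, 0, 0, 0, -1],
    [0, 0, 0, 0, 0, 0, -1],
  ],
)

```text
time: 13.03
tool_pos: [0.6129, 0.3054, 0.1046]
tool_rot: [0.001, -0.0, 1.0, 0.0]
contact_force: [-5.9, -2.5, 15.1]
gripper_width: 0.004
grasp_force: 7.4
```

Pin is moving at a steady ~15 N; continuing.

Emit:
move_arm(
  rows=[
    [0, 0, 0.1, 0, 0, 0, -1],
    [0, 0, 0.1, 0, 0, 0, -1],
    [0, 0, 0.1, 0, 0, 0, -1],
    [0, 0, 0, 0, 0, 0, -1],
  ],
)

```text
time: 13.37
tool_pos: [0.613, 0.3052, 0.1013]
tool_rot: [0.001, -0.0, 1.0, 0.0]
contact_force: [-4.8, -2.5, 13.3]
gripper_width: 0.002
grasp_force: 6.8
```

Emit:
move_arm(
  rows=[
    [0, 0, 0.1, 0, 0, 0, -1],
    [0, 0, 0.1, 0, 0, 0, -1],
    [0, 0, 0, 0, 0, 0, -1],
  ],
)

```text
time: 13.62
tool_pos: [0.6129, 0.3052, 0.0991]
tool_rot: [0.001, -0.0, 1.0, 0.0]
contact_force: [-4.3, -1.7, 12.8]
gripper_width: 0.003
grasp_force: 6.5
```

Emit:
move_arm(
  rows=[
    [0, 0, 0.1, 0, 0, 0, -1],
    [0, 0, 0.05, 0, 0, 0, -1],
    [0, 0, 0, 0, 0, 0, -1],
  ],
)

```text
time: 13.87
tool_pos: [0.613, 0.3052, 0.0976]
tool_rot: [0.001, -0.0, 1.0, 0.0]
contact_force: [-4.4, -2.1, 13.4]
gripper_width: -0.004
grasp_force: 6.5
```

Emit:
move_arm(
  rows=[
    [0, 0, 0.05, 0, 0, 0, -1],
    [0, 0, 0.05, 0, 0, 0, -1],
    [0, 0, 0, 0, 0, 0, -1],
  ],
)

```text
time: 14.12
tool_pos: [0.613, 0.3052, 0.0975]
tool_rot: [0.001, -0.0, 1.0, 0.0]
contact_force: [-6.8, -3.3, 16.1]
gripper_width: 0.006
grasp_force: 8.4
```

Stopped while the force rises; one more small press to confirm.

Emit:
move_arm(
  rows=[
    [0, 0, 0.05, 0, 0, 0, -1],
    [0, 0, 0.05, 0, 0, 0, -1],
    [0, 0, 0, 0, 0, 0, -1],
  ],
)

```text
time: 14.37
tool_pos: [0.6131, 0.3052, 0.0975]
tool_rot: [0.001, -0.0, 1.0, -0.0]
contact_force: [-8.1, -5.1, 20.0]
gripper_width: -0.001
grasp_force: 10.2
```

Home (tip at 78.5 mm, hard stop). Lift off and check.

Emit:
move_arm(
  rows=[
    [0, 0, -0.4, 0, 0, 0, -1],
    [0, 0, -1, 0, 0, 0, -1],
    [0, 0, -3, 0, 0, 0, -1],
    [0, 0, -3, 0, 0, 0, -1],
    [3, 0, -2, 0, 0, 0, -1],
    [3, 0, -2, 0, 0, 0, -1],
    [3, 0, 0, 0, 0, 0, -1],
    [3, 0, 0, 0, 0, 0, -1],
    [0, 0, 0, 0, 0, 0, -1],
    [0, 0, 0, 0, 0, 0, -1],
  ],
)

```text
time: 15.2
tool_pos: [0.4905, 0.3051, 0.2056]
tool_rot: [-0.0, -0.001, 1.0, -0.0]
contact_force: [0.9, -0.4, 0.6]
gripper_width: -0.0
grasp_force: 0.0
```

```bash
python3 - <<'E'
from h import *
b=grab('side','d5')['img'];a=grab('scene','s5')['img']
P=lambda x,r:cv2.resize(x,(400,r),interpolation=cv2.INTER_CUBIC)
cv2.imwrite('pics/ab5.png',np.hstack([P(a[205:290,95:195],340),P(b[230:315,115:215],340)])); print(manip.state()['tool_pos'],manip.state()['contact_force'])
print(proj('s5',[.6125,.305,.0785]),proj('d5',[.6125,.305,.0785]))
E
```

```text
[0.49229775 0.30503369 0.20597252] [ 0.44323637  0.02480965 -0.09918122]
[148.21514111 236.20034199] [165.27640953 269.15204277]
```

View pics/ab5.png

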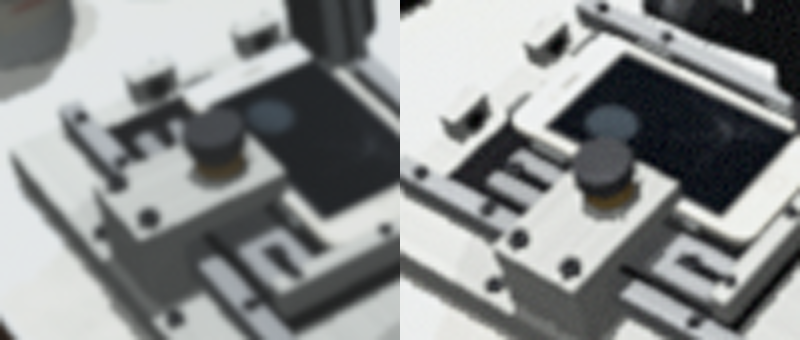

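The pin is home: head top at scene crop (214,125) and side crop (203,158), with the collar down on the bush and the robot clear.

```bash
python3 -c "
from plant import manip
print(manip.job_done())"
```

```text
the job is handed in; nothing more can be done
None
```

The carriage slid along the rails until the pin dropped in, and I pressed the pin home with its collar on the bush. I kept the arm clear of the loose things and handed the job in at about 15 s; pushing and pressing stayed gentle (about 5 N and 20 N at most in the readings).

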